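Contact-test a circuit board in the spring plunger jig

ROBOT

A 6-joint arm with a two-finger parallel gripper is mounted at the origin on the work surface. World frame = base frame: x ahead of the robot, y to its left, z up, the work surface at z = 0. Lengths are in m, angles in rad, forces in N, time in s.
With the tool pointing down it reaches from about 0.325 to 0.75 m from the base axis. Payload 7.6 kg.
Tool frame: the origin (TCP) lies on the centre line of the jaws, within the pads' length; the fingertips stand 14 mm ahead of it and the grasp point (between the pads) lies 5 mm behind it (tip_extent is the z of the fingertips in the tool frame, in m); z points along the fingers, y is the line along which they close (so a half turn about z gives the same grasp; the last joint's range is limited). The gripper opens to 85 mm and grips with 20 to 120 N. Pads are 22 mm wide; open, the fingers measure 114 mm over their backs; the gripper's body (76 mm by 85 mm) begins 54 mm behind the grasp point. The pads swing forward as they close: fully open they stand 13 mm farther back than shut.
Start: joints at [1.248, 0.052, 1.401, -0, 1.689, -0.07], TCP at [0.131, 0.508, 0.245] pointing down, gripper open.
Joint ranges: [-2.9, 2.9], [-0.91, 2.17], [0.12, 2.37], [-1.06, 4.2], [0.26, 2.73], [-2.93, 2.93]. Speed limits (rad/s): [2.57, 2.57, 3.01, 3.14, 3.14, 3.14].

INTERFACE

Orientations are given as a unit quaternion [w, x, y, z].
In Python, from cell import * gives the robot as it stands.
- The arm moves only by the tool drive_tool, never from a script. Its argument "deltas" is a list of rows, each an object of numbers: "tx", "ty", "tz": the shift along the tool's x, y, z in cm; "ax", "ay", "az": the turn, a rotation vector about the tool's x, y, z in rad; "claw": the finger opening in cm, from 0 to 8.54. A call has 1 to 12 rows; each row shifts and turns the commanded pose from where the row before left it, along the tool's axes as they then stand; what a row does not reach is not made up. A row lasts 1/8 s, in which the tool goes at most 62.5 mm and 10.7 degrees, less where a joint would pass 70% of its speed; a pose out of reach is approached as far as the arm can. A call with a gripper value outside its range is refused whole. The fingers move at their own pace and stop on an object; "newtons" is the grip in N (left out, the last holds). Time passes only in rows, so rows that do not move let the fingers close. It gives the time, the measured TCP pose, the force, the opening and the grip force at its end, in the units of the state.
- read_state(): the state, without advancing time (a new reading comes with each control period).
- capture(name): name is "scene" or "top" or "wrist"; returns (picture, depth): 400x640x3 uint8, blue, green, red; 400x640 float32, m along the optical axis (not along the pixel's ray), 0 where there is no reading.
- camera_params(name): a dict with "K" (3x3 intrinsics, pixels), "cam_to_world" (4x4, takes a point from camera to world coordinates). Camera axes: x right, y up, looking along -z (the intrinsics and any distortion apply to the point x, -y, -z); pixel columns grow to the right and rows downward; lengths in m; the calibration is good to about 2 mm. The wrist camera is an equidistant fisheye: a pixel r from the principal point sees the ray r / f radians off the axis. A picture is of the moment at which its call begins: read the wrist's pose just before it. camera_params takes no time and is no camera call; for the wrist camera it gives the pose at the moment of the call.
- job_done(): hands the job in; it is judged then, once.
Trained networks look in the newest picture that a camera, given by its name, has taken for a name from the list of things; names that differ only in an ending like _2 or _b are one class to them, and where a whole thing is asked for, a point or a joint stands for the part that bears it (a point fixed in the world has none). Each returns a list of dicts, best first, with "confidence" (0 to 1); they miss things now and then, are a little off and sometimes report something else, mostly with a low value. They report only what shows in the picture. A call takes as long as a camera call.
- cut_out(camera, target): "pixels" (400x640 bool, what is visible of it) and "xy" ([column, row] in pixels, amid what is visible of it).
- landmark_of(camera, target): "xy" ([column, row] in pixels: a listed point, or the origin of a listed thing).
The state is a dict: "time_s": time; "joint_pos": joint angles; "qvel": joint speeds; "joint_efforts": joint torques, N m; "eef_pos": TCP position; "tool_rot": TCP orientation; "ft_force": force on the tool from outside, world axes, zero at the start; "torque": the same for the moment, N m; "width": finger opening in m; "gripper_force": force on a finger pad.
Only numpy, scipy, OpenCV 4.12 (cv2) and the standard library are available. Lean on these libraries where they do the work, as an engineer would, in place of code of your own. Each camera call takes 0.05 s, during which the arm holds its last target. There are 200 camera calls.

TASK

Run a contact test on the circuit board in the test jig: first push the tray that carries the board fully home by its orange handle, and only then press the red spring plunger head all the way down to its stop and keep it down for about a second. Let the plunger come fully back up, leave the tray home, and do not disturb the other things lying on the bench.

Things in the scene. Friction and masses are not known exactly. Their poses are not given: they have to be found in the camera images.
- test_jig: test jig fixed to the bench: dark base 250 x 160 x 18 mm (x -165 to +85), rails, two columns and an aluminium bridge 46 (x) x 165 (y) mm, top 120 mm up, with a black stop collar (radius 16 mm) to 135 mm. Origin on the bench below the plunger axis; z up; x points the way the tray is pushed home, away from the robot (turned up to 0.35 rad), y along the bridge
- shuttle (a joint): how far the tray is pulled out towards the handle side (jig -x), m: 0 home against a hard stop, 0.065 fully out; starts 0.035 to 0.06 out. About 2 N of friction; stays where it is left. The tray is grey, 100 mm wide, its top 30 mm above the bench, and carries a green circuit board whose parts reach up to 37 mm
- handle (a point): centre of the top edge of the tray's upright orange handle plate: 10 mm thick along jig x, 50 mm wide along jig y, 40 mm tall, top edge 70 mm above the bench (bottom edge on the tray, 30 mm). It moves with the tray; home, it stands 92 mm to the -x side of the plunger axis. Free on both faces, for pinching from above or pushing.
- plunger (a joint): how far the plunger is pressed down, m: 0 up (at rest), 0.020 at its stop, where the underside of the head meets the black collar. The spring pushes it back up: about 3 N at the start of the stroke, about 12 N at the stop.
- plunger_top (a point): centre of the top of the red round plunger head, 44 mm across, nearly flat (2 mm crown); 173 mm above the bench when up, 153 mm when pressed to the stop. Its axis is vertical.
- tape_roll: bystander: green ring of tape, 68 mm across, 18 mm high, lying flat; origin centre of underside
- flux_jar: bystander: small white jar with an orange cap, 40 mm across, 42 mm high; origin centre of underside
- solder_spool: bystander: blue spool, 54 mm across, 40 mm high, standing on a flange; origin centre of underside
- screwdriver: bystander: screwdriver, 160 mm long, lying along its x; origin under its middle
- spare_board: bystander: loose green circuit board 85 x 55 mm, 8 mm high with its parts; origin centre of underside
- multimeter: bystander: yellow multimeter lying on its back, 180 x 85 mm, 46 mm high; origin centre of underside
- phone: bystander: phone in a blue case, 150 x 75 x 12 mm; origin centre of underside

How it is judged:
On the way, in this order (a step that is already met when the one before it is completed fails the run):
1. the tray is pushed fully home (within 3 mm) (value of joint shuttle below 0.003 m), for 0.2 s.
2. with the tray home, the plunger is pressed to its stop (at least 17.5 of 20 mm) and kept there for 0.6 s (value of joint plunger above 0.0175 m and value of joint shuttle below 0.003 m), for 0.6 s.
At the end, for the whole second after the job is handed in: the tray is home (within 3 mm of its stop) and the plunger is fully up again (within 2 mm) (value of joint shuttle below 0.003 m and value of joint plunger below 0.002 m); the robot touches nothing.
It fails at once if the plunger is pressed (more than 6 mm) while the tray is not home (more than 5 mm out) (value of joint plunger above 0.006 m and value of joint shuttle above 0.005 m).
It fails at once if a bystander is moved by more than 30 mm (distance of any of tape_roll, flux_jar, solder_spool, screwdriver, spare_board, multimeter, phone from where it was at the start of the episode above 0.03 m).
It also fails if it takes over 42 s, if anything falls off the work surface, if the arm or the gripper's body presses on something with over 40 N, if the wrist force passes 120 N, or if a joint passes its speed limit or range.

## Working session

There is one attempt and no reset: what is moved stays moved. The work goes in short steps, Python scripts to look and compute and a tool call to move; the robot and the scene stay as the last step left them, time stands still between calls to the robot, and variables do not carry over. Pictures are saved under pics/ and viewed, at most 10 in all, crops included, and the job is handed in when it is done.

Besides the shell and the picture viewer there is one more tool, called after "Request:" by a JSON object that holds its "method" and its "body", one argument or row to a line. drive_tool: Moves the arm, as the interface text tells. Its arguments: {"type":"object","properties":{"deltas":{"type":"array","items":{"type":"object","properties":{"tx":{"type":"number"},"ty":{"type":"number"},"tz":{"type":"number"},"ax":{"type":"number"},"ay":{"type":"number"},"az":{"type":"number"},"claw":{"type":"number"}}}},"newtons":{"type":"number"}},"required":["deltas"]}

```bash
mkdir -p pics; cat > h.py <<'E'
from cell import *
import numpy as np, cv2
def ray(cam,xy,P=None):
    P=P or camera_params(cam);K=np.array(P["K"]);T=np.array(P["cam_to_world"])
    d=np.array([(xy[0]-K[0,2])/K[0,0],(xy[1]-K[1,2])/K[1,1],1.])
    if cam=="wrist":
        r=np.hypot(d[0],d[1]);s=np.sin(r)/r if r>1e-9 else 1;d=np.array([d[0]*s,d[1]*s,np.cos(r)])
    return T[:3,3],T[:3,:3]@(d*[1,-1,-1]/ (d[2] if cam!="wrist" else 1))
def atz(cam,xy,z):
    o,d=ray(cam,xy);return o+d*(z-o[2])/d[2]
def tri(a,b):
    (o1,d1),(o2,d2)=a,b
    A=np.stack([d1,-d2],1);t=np.linalg.lstsq(A,o2-o1,rcond=None)[0]
    p,q=o1+t[0]*d1,o2+t[1]*d2;return (p+q)/2,np.linalg.norm(p-q)
E
python3 - <<'E'
from h import *
np.set_printoptions(precision=3,suppress=True)
print(read_state())
R={}
for c in("scene","top"):
    im,de=capture(c);cv2.imwrite(f"pics/{c}0.png",im);P=camera_params(c);print(c,P)
    np.save(c+"_d.npy",de)
    for t in("handle","plunger_top","test_jig","tape_roll","flux_jar","solder_spool","screwdriver","spare_board","multimeter","phone"):
        L=landmark_of(c,t)
        if L:
            u=L[0]["xy"];R[c,t]=ray(c,u);z=de[int(u[1]),int(u[0])]
            o,d=R[c,t];print(t,np.round(u,1),L[0]["confidence"],"depthpt",o+d*z,"z0",atz(c,u,0))
for t in("handle","plunger_top"):
    if ("scene",t)in R and("top",t)in R: print(t,tri(R["scene",t],R["top",t]))
E
```

```text
{'time_s': 0.0, 'joint_pos': array([ 1.248,  0.053,  1.402,  0.   ,  1.689, -0.07 ]), 'qvel': array([ 0.001, -0.003,  0.001, -0.001,  0.002, -0.002]), 'joint_efforts': array([ -0.001, -38.166, -36.019,  -0.   ,   0.006,  -0.   ]), 'eef_pos': array([0.131, 0.508, 0.244]), 'tool_rot': array([-0.   ,  0.126,  0.992, -0.001]), 'ft_force': array([-0.416,  0.374,  1.418]), 'torque': array([ 0.028, -0.031,  0.044]), 'gripper_force': 0.0, 'width': 0.08545926038215114}
scene {'K': array([[392.257,   0.   , 321.908],
       [  0.   , 392.257, 206.095],
       [  0.   ,   0.   ,   1.   ]]), 'cam_to_world': array([[ 0.717, -0.561,  0.413,  1.103],
       [ 0.697,  0.571, -0.434, -0.555],
       [ 0.007,  0.599,  0.801,  1.128],
       [ 0.   ,  0.   ,  0.   ,  1.   ]])}
handle [309.5 189.2] 0.62 depthpt [0.472 0.044 0.064] z0 [0.434 0.08  0.   ]
plunger_top [345.1 190.1] 0.65 depthpt [0.617 0.061 0.169] z0 [0.531 0.169 0.   ]
tape_roll [316.9 252.3] 0.54 depthpt [ 0.643 -0.093  0.002] z0 [ 0.642 -0.092  0.   ]
flux_jar [358.9 193.1] 0.58 depthpt [0.631 0.117 0.117] z0 [0.577 0.194 0.   ]
solder_
[... 901 characters left out ...]
9 depthpt [0.604 0.064 0.121] z0 [0.627 0.068 0.   ]
tape_roll [345.5 197.2] 0.58 depthpt [ 0.646 -0.091 -0.003] z0 [ 0.645 -0.091  0.   ]
flux_jar [272.1 212.6] 0.58 depthpt [0.571 0.195 0.043] z0 [0.579 0.2   0.   ]
screwdriver [249.7 246.9] 0.57 depthpt [0.439 0.279 0.025] z0 [0.441 0.283 0.   ]
spare_board [376.1 219.1] 0.5 depthpt [ 0.557 -0.211  0.008] z0 [ 0.559 -0.212  0.   ]
multimeter [175.3 238.6] 0.79 depthpt [0.464 0.562 0.049] z0 [0.469 0.577 0.   ]
phone [467.9 254.2] 0.95 depthpt [ 0.424 -0.564  0.018] z0 [ 0.425 -0.569  0.   ]
handle (array([0.482, 0.035, 0.081]), np.float64(0.0012238992289869686))
plunger_top (array([0.625, 0.053, 0.183]), np.float64(0.0023513330472252126))
```

```bash
python3 - <<'E'
from h import *
np.set_printoptions(precision=4,suppress=True)
a=cv2.imread("pics/top0.png")[130:310,220:420];b=cv2.imread("pics/scene0.png")[110:290,220:420]
cv2.imwrite("pics/m.png",np.hstack([cv2.resize(x,(400,360),interpolation=cv2.INTER_CUBIC) for x in(a,b)]))
def cloud(c,de):
    P=camera_params(c);K=P["K"];T=np.array(P["cam_to_world"])
    v,u=np.mgrid[:400,:640];p=np.stack([(u-K[0,2])/K[0,0]*de,-(v-K[1,2])/K[1,1]*de,-de],-1)
    return p@T[:3,:3].T+T[:3,3]
for c in("top","scene"):
    im=cv2.imread(f"pics/{c}0.png");de=np.load(c+"_d.npy");X=cloud(c,de)
    hsv=cv2.cvtColor(im,cv2.COLOR_BGR2HSV);h,s,v=cv2.split(hsv)
    m0=(de>0)&(abs(X[...,0]-.55)<.2)&(abs(X[...,1]-.05)<.12)
    for nm,m in(("red",m0&((h<5)|(h>172))&(s>130)&(X[...,2]>.16)),("orange",m0&(h>=5)&(h<22)&(s>140)&(X[...,0]<.54)&(X[...,1]<.12)),("bridge",m0&(X[...,2]>.112)&(X[...,2]<.126)&(s<60))):
        q=X[m]; 
        if len(q)<5: print(c,nm,len(q));continue
        (ctr,wh,an)=cv2.minAreaRect(q[:,:2].astype(np.float32)*1000)
        print(c,nm,len(q),"mean",q.mean(0),"z",np.percentile(q[:,2],[5,50,95]),"rect",ctr,wh,an)
        if nm=="orange":
            t=q[q[:,2]>.055]; 
            if len(t)>3: print("  top",len(t),t.mean(0))
    for t in("handle","plunger_top"):
        L=cut_out(c,t)
        for l in L[:1]:
            m=l["pixels"]&(de>0);q=X[m];print(c,t,l["confidence"],l["xy"],m.sum(),np.median(q,0),"rect",cv2.minAreaRect(q[:,:2].astype(np.float32)*1000))
E
```

```text
top red 108 mean [0.6246 0.057  0.173 ] z [0.166  0.1731 0.1804] rect (626.1202392578125, 56.82136535644531) (44.31414031982422, 36.34668731689453) 1.962111473083496
top orange 45 mean [0.4738 0.0339 0.063 ] z [0.0353 0.0676 0.0787] rect (474.5934143066406, 33.256893157958984) (10.271505355834961, 45.98455047607422) 11.353392601013184
  top 34 [0.4749 0.0337 0.07  ]
top bridge 355 mean [0.6228 0.0571 0.12  ] z [0.114  0.1205 0.1251] rect (625.03515625, 57.79861831665039) (46.24842834472656, 164.5765838623047) 9.36086368560791
top handle 0.71 [309.1, 224.5] 843 [0.5265 0.0406 0.0325] rect ((530.5222778320312, 42.390106201171875), (131.62158203125, 103.8996810913086), 8.562484741210938)
top plunger_top 0.59 [306.7, 192.4] 141 [0.6233 0.0569 0.1721] rect ((642.0922241210938, 60.64664840698242), (82.86787414550781, 43.087501525878906), 10.313494682312012)
scene red 121 mean [0.6266 0.0514 0.1689] z [0.164  0.169  0.1731] rect (626.7926635742188, 53.760128021240234) (37.761627197265625, 42.95756530761719) 42.082359313964844
scene orange 73 mean [0.4779 0.028  0.0557] z [0.037  0.0568 0.0688] rect (476.2029724121094, 28.63186264038086) (9.186650276184082, 49.18622589111328) 10.86864948272705
  top 42 [0.477  0.0281 0.0646]
scene bridge 445 mean [0.6301 0.0399 0.1176] z [0.114  0.1175 0.1215] rect (624.0977783203125, 51.69795227050781) (48.15485382080078, 165.52069091796875) 9.714628219604492
scene plunger_top 0.67 [293.2, 232.8] 266 [ 0.5561 -0.11    0.036 ] rect ((551.4156494140625, -106.64056396484375), (52.25597381591797, 52.908626556396484), 16.436542510986328)
```

View pics/m.png

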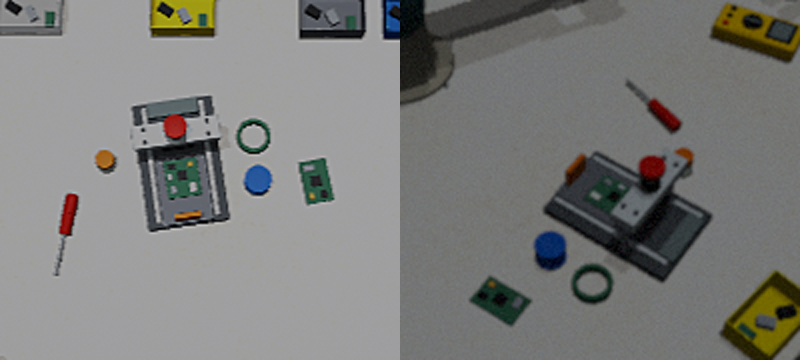

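The two views agree. In the top crop the plunger is at about (175,126) and the handle at (187,216). That puts the plunger at about (0.625, 0.055) and the handle at (0.475, 0.031), with a yaw of about 0.165 and the tray about 60 mm out. I'll push with closed fingers from behind the handle.

Request:
{"method": "drive_tool", "body": {
  "deltas": [
    {"az": -0.14,"claw": 0},
    {"az": -0.14},
    {"az": -0.14},
    {"tx": -2,"ty": -4.8},
    {"tx": -2,"ty": -4.8},
    {"tx": -2,"ty": -4.8},
    {"tx": -2,"ty": -4.8},
    {"tx": -2,"ty": -4.8},
    {"tx": -2,"ty": -4.8},
    {"tx": -2,"ty": -4.8},
    {"tx": -2,"ty": -4.8},
    {"tx": -2,"ty": -4.8}
  ]
}}

```text
validation failed for argument at $.de...
```

Request:
{"method": "drive_tool", "body": {
  "deltas": [
    {"tx": 0,"ty": 0,"tz": 0,"ax": 0,"ay": 0,"az": -0.14,"claw": 0},
    {"tx": 0,"ty": 0,"tz": 0,"ax": 0,"ay": 0,"az": -0.14,"claw": 0},
    {"tx": 0,"ty": 0,"tz": 0,"ax": 0,"ay": 0,"az": -0.14,"claw": 0}
  ]
}}

```text
time_s: 1.68
eef_pos: [0.1313, 0.5083, 0.2453]
tool_rot: [0.0, -0.086, 0.996, 0.0]
ft_force: [0.6, 0.1, 0.5]
width: 0.0322
gripper_force: 0.0
```

Request:
{"method": "drive_tool", "body": {
  "deltas": [
    {"tx": -2,"ty": -4.8,"tz": 0,"ax": 0,"ay": 0,"az": 0,"claw": 0},
    {"tx": -2,"ty": -4.8,"tz": 0,"ax": 0,"ay": 0,"az": 0,"claw": 0},
    {"tx": -2,"ty": -4.8,"tz": 0,"ax": 0,"ay": 0,"az": 0,"claw": 0},
    {"tx": -2,"ty": -4.8,"tz": 0,"ax": 0,"ay": 0,"az": 0,"claw": 0},
    {"tx": -2,"ty": -4.8,"tz": 0,"ax": 0,"ay": 0,"az": 0,"claw": 0},
    {"tx": -2,"ty": -4.8,"tz": 0,"ax": 0,"ay": 0,"az": 0,"claw": 0},
    {"tx": -2,"ty": -4.8,"tz": 0,"ax": 0,"ay": 0,"az": 0,"claw": 0},
    {"tx": -2,"ty": -4.8,"tz": 0,"ax": 0,"ay": 0,"az": 0,"claw": 0},
    {"tx": -2,"ty": -4.8,"tz": 0,"ax": 0,"ay": 0,"az": 0,"claw": 0},
    {"tx": -2,"ty": -4.8,"tz": 0,"ax": 0,"ay": 0,"az": 0,"claw": 0},
    {"tx": -2,"ty": -4.8,"tz": 0,"ax": 0,"ay": 0,"az": 0,"claw": 0}
  ]
}}

```text
time_s: 3.05
eef_pos: [0.4368, 0.0226, 0.2456]
tool_rot: [0.0, -0.083, 0.997, 0.0]
ft_force: [-0.3, 0.6, 0.1]
width: -0.0002
gripper_force: 0.0
```

```bash
python3 - <<'E'
from h import *
np.set_printoptions(precision=4,suppress=True)
im,_=capture("wrist");cv2.imwrite("pics/w.png",im)
for t,z in(("handle",.07),("plunger_top",.173)):
    for L in landmark_of("wrist",t)[:2]: print(t,L["xy"],L["confidence"],atz("wrist",L["xy"],z))
E
```

```text
handle [329.6, 213.6] 0.98 [0.4729 0.0307 0.07  ]
```

View pics/w.png

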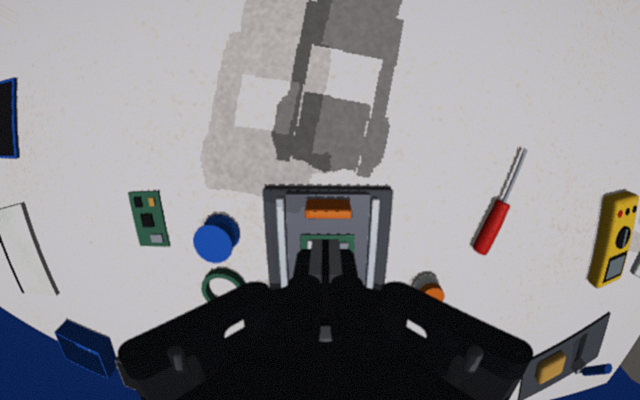

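The wrist picture shows the handle at pixel (330,214), which gives (0.473, 0.031) and agrees with the earlier measurement. The fingers stand 36 mm behind it, so I'll descend and push.

Request:
{"method": "drive_tool", "body": {
  "deltas": [
    {"tx": 0,"ty": 0.2,"tz": 4.6,"ax": 0,"ay": 0,"az": 0,"claw": 0},
    {"tx": 0,"ty": 0,"tz": 4.6,"ax": 0,"ay": 0,"az": 0,"claw": 0},
    {"tx": 0,"ty": 0,"tz": 4.6,"ax": 0,"ay": 0,"az": 0,"claw": 0},
    {"tx": 0,"ty": 0,"tz": 4.6,"ax": 0,"ay": 0,"az": 0,"claw": 0},
    {"tx": 0,"ty": 0,"tz": 0,"ax": 0,"ay": 0,"az": 0,"claw": 0},
    {"tx": -1,"ty": 0,"tz": 0,"ax": 0,"ay": 0,"az": 0,"claw": 0},
    {"tx": -1,"ty": 0,"tz": 0,"ax": 0,"ay": 0,"az": 0,"claw": 0},
    {"tx": -1,"ty": 0,"tz": 0,"ax": 0,"ay": 0,"az": 0,"claw": 0},
    {"tx": -1,"ty": 0,"tz": 0,"ax": 0,"ay": 0,"az": 0,"claw": 0},
    {"tx": -1,"ty": 0,"tz": 0,"ax": 0,"ay": 0,"az": 0,"claw": 0}
  ]
}}

```text
time_s: 4.45
eef_pos: [0.4858, 0.0347, 0.0614]
tool_rot: [-0.0, -0.083, 0.997, -0.0]
ft_force: [-2.5, -0.8, 2.0]
width: 0.0001
gripper_force: 1.1
```

Request:
{"method": "drive_tool", "body": {
  "deltas": [
    {"tx": -0.8,"ty": 0,"tz": 0,"ax": 0,"ay": 0,"az": 0,"claw": 0},
    {"tx": -0.7,"ty": 0,"tz": 0,"ax": 0,"ay": 0,"az": 0,"claw": 0},
    {"tx": -0.5,"ty": 0,"tz": 0,"ax": 0,"ay": 0,"az": 0,"claw": 0},
    {"tx": -0.3,"ty": 0,"tz": 0,"ax": 0,"ay": 0,"az": 0,"claw": 0}
  ]
}}

```text
time_s: 4.95
eef_pos: [0.5079, 0.0384, 0.0612]
tool_rot: [-0.0, -0.083, 0.997, -0.0]
ft_force: [-2.1, -2.0, 0.8]
width: 0.0003
gripper_force: 1.0
```

Sliding at about 2 N. I'll creep to the stop.

Request:
{"method": "drive_tool", "body": {
  "deltas": [
    {"tx": -0.3,"ty": 0,"tz": 0,"ax": 0,"ay": 0,"az": 0,"claw": 0},
    {"tx": -0.3,"ty": 0,"tz": 0,"ax": 0,"ay": 0,"az": 0,"claw": 0},
    {"tx": -0.2,"ty": 0,"tz": 0,"ax": 0,"ay": 0,"az": 0,"claw": 0},
    {"tx": -0.2,"ty": 0,"tz": 0,"ax": 0,"ay": 0,"az": 0,"claw": 0}
  ]
}}

```text
time_s: 5.45
eef_pos: [0.517, 0.04, 0.0611]
tool_rot: [-0.001, -0.083, 0.997, -0.0]
ft_force: [-11.4, -3.2, 7.5]
width: -0.0002
gripper_force: 5.6
```

Request:
{"method": "drive_tool", "body": {
  "deltas": [
    {"tx": -0.1,"ty": 0,"tz": 0,"ax": 0,"ay": 0,"az": 0,"claw": 0},
    {"tx": -0.1,"ty": 0,"tz": 0,"ax": 0,"ay": 0,"az": 0,"claw": 0},
    {"tx": 0,"ty": 0,"tz": 0,"ax": 0,"ay": 0,"az": 0,"claw": 0}
  ]
}}

```text
time_s: 5.82
eef_pos: [0.5171, 0.04, 0.0612]
tool_rot: [-0.004, -0.083, 0.997, -0.0]
ft_force: [-18.0, -4.3, 11.3]
width: 0.0001
gripper_force: 9.2
```

At the stop: the force rises with no further motion. I'll back off, rise and look again.

Request:
{"method": "drive_tool", "body": {
  "deltas": [
    {"tx": 1,"ty": 0,"tz": 0,"ax": 0,"ay": 0,"az": 0,"claw": 0},
    {"tx": 2,"ty": 0,"tz": 0,"ax": 0,"ay": 0,"az": 0,"claw": 0},
    {"tx": 0,"ty": 0,"tz": -4,"ax": 0,"ay": 0,"az": 0,"claw": 0},
    {"tx": 0,"ty": 0,"tz": -5,"ax": 0,"ay": 0,"az": 0,"claw": 0},
    {"tx": 0,"ty": 0,"tz": -5,"ax": 0,"ay": 0,"az": 0,"claw": 0},
    {"tx": 0,"ty": 0,"tz": -5,"ax": 0,"ay": 0,"az": 0,"claw": 0},
    {"tx": 0,"ty": 0,"tz": 0,"ax": 0,"ay": 0,"az": 0,"claw": 0}
  ]
}}

```text
time_s: 6.7
eef_pos: [0.4917, 0.0357, 0.2564]
tool_rot: [0.005, -0.084, 0.996, -0.0]
ft_force: [0.7, -0.1, -0.5]
width: -0.0002
gripper_force: 0.0
```

```bash
python3 - <<'E'
from h import *
np.set_printoptions(precision=4,suppress=True)
s=read_state();print(s["eef_pos"],s["ft_force"])
R={}
for c in("wrist","top","scene"):
    im,_=capture(c);cv2.imwrite(f"pics/{c}1.png",im)
    for t,z in(("handle",.07),("plunger_top",.173)):
        for L in landmark_of(c,t)[:1]: print(c,t,L["xy"],L["confidence"],atz(c,L["xy"],z));R[c,t]=ray(c,L["xy"])
for t in("handle","plunger_top"):
    k=[R[a] for a in R if a[1]==t]
    if len(k)>1: print(t,tri(k[0],k[-1]))
cv2.imwrite("pics/m1.png",cv2.resize(cv2.imread("pics/top1.png")[130:270,240:400],(800,700))[:600])
E
```

```text
[0.4917 0.0357 0.2564] [ 0.6522 -0.0919 -0.51  ]
wrist handle [321.4, 213.7] 0.8 [0.5299 0.0378 0.07  ]
wrist plunger_top [9.9, 89.4] 0.58 [ 0.4188 -0.3005  0.173 ]
top plunger_top [309.7, 190.3] 0.52 [0.6335 0.0471 0.173 ]
scene handle [324.4, 200.3] 0.97 [0.5462 0.0416 0.07  ]
scene plunger_top [347.9, 192.8] 0.47 [0.6322 0.0562 0.173 ]
handle (array([0.5376, 0.0432, 0.0576]), np.float64(0.011178323636080956))
plunger_top (array([ 0.5422, -0.02  ,  0.29  ]), np.float64(0.2733357531570649))
```

View pics/m1.png

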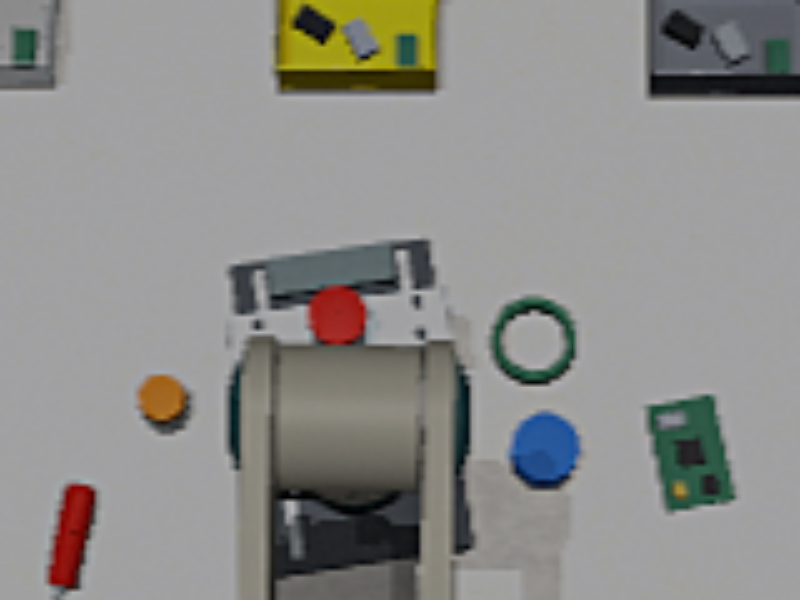

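In the crop the plunger sits at about (338,315) with the arm covering the tray, and nothing on the bench has moved. The wrist view puts the handle at (0.530, 0.038), which is home. Now move above the plunger.

Request:
{"method": "drive_tool", "body": {
  "deltas": [
    {"tx": -4.5,"ty": -0.1,"tz": 0,"ax": 0,"ay": 0,"az": 0,"claw": 0},
    {"tx": -4.5,"ty": -0.1,"tz": 0,"ax": 0,"ay": 0,"az": 0,"claw": 0},
    {"tx": -4.5,"ty": 0,"tz": 0,"ax": 0,"ay": 0,"az": 0,"claw": 0},
    {"tx": 0,"ty": 0,"tz": 0,"ax": 0,"ay": 0,"az": 0,"claw": 0},
    {"tx": 0,"ty": 0,"tz": 3,"ax": 0,"ay": 0,"az": 0,"claw": 0},
    {"tx": 0,"ty": 0,"tz": 3,"ax": 0,"ay": 0,"az": 0,"claw": 0},
    {"tx": 0,"ty": 0,"tz": 0,"ax": 0,"ay": 0,"az": 0,"claw": 0}
  ]
}}

```text
time_s: 8.02
eef_pos: [0.622, 0.0558, 0.1893]
tool_rot: [-0.002, -0.083, 0.997, 0.0]
ft_force: [1.0, -0.7, 1.3]
width: 0.0
gripper_force: 0.0
```

Request:
{"method": "drive_tool", "body": {
  "deltas": [
    {"tx": 0,"ty": 0,"tz": 0.5,"ax": 0,"ay": 0,"az": 0,"claw": 0},
    {"tx": 0,"ty": 0,"tz": 0.5,"ax": 0,"ay": 0,"az": 0,"claw": 0},
    {"tx": 0,"ty": 0,"tz": 0.5,"ax": 0,"ay": 0,"az": 0,"claw": 0},
    {"tx": 0,"ty": 0,"tz": 0.4,"ax": 0,"ay": 0,"az": 0,"claw": 0},
    {"tx": 0,"ty": 0,"tz": 0,"ax": 0,"ay": 0,"az": 0,"claw": 0}
  ]
}}

```text
time_s: 8.65
eef_pos: [0.624, 0.0559, 0.1744]
tool_rot: [0.002, -0.083, 0.997, -0.0]
ft_force: [-3.7, -0.0, 9.1]
width: -0.0
gripper_force: 4.3
```

Request:
{"method": "drive_tool", "body": {
  "deltas": [
    {"tx": 0,"ty": 0,"tz": 0.3,"ax": 0,"ay": 0,"az": 0,"claw": 0},
    {"tx": 0,"ty": 0,"tz": 0.3,"ax": 0,"ay": 0,"az": 0,"claw": 0},
    {"tx": 0,"ty": 0,"tz": 0.2,"ax": 0,"ay": 0,"az": 0,"claw": 0},
    {"tx": 0,"ty": 0,"tz": 0.1,"ax": 0,"ay": 0,"az": 0,"claw": 0},
    {"tx": 0,"ty": 0,"tz": 0,"ax": 0,"ay": 0,"az": 0,"claw": 0}
  ]
}}

```text
time_s: 9.28
eef_pos: [0.624, 0.0559, 0.1667]
tool_rot: [0.002, -0.084, 0.997, -0.0]
ft_force: [-5.1, -0.7, 12.0]
width: 0.0001
gripper_force: 6.2
```

Force is 12 N and the tip is at about 153 mm, so it's near or at the stop. I'll press slightly more to confirm the stop, then hold.

Request:
{"method": "drive_tool", "body": {
  "deltas": [
    {"tx": 0,"ty": 0,"tz": 0.2,"ax": 0,"ay": 0,"az": 0,"claw": 0},
    {"tx": 0,"ty": 0,"tz": 0.1,"ax": 0,"ay": 0,"az": 0,"claw": 0},
    {"tx": 0,"ty": 0,"tz": 0,"ax": 0,"ay": 0,"az": 0,"claw": 0},
    {"tx": 0,"ty": 0,"tz": 0,"ax": 0,"ay": 0,"az": 0,"claw": 0},
    {"tx": 0,"ty": 0,"tz": 0,"ax": 0,"ay": 0,"az": 0,"claw": 0},
    {"tx": 0,"ty": 0,"tz": 0,"ax": 0,"ay": 0,"az": 0,"claw": 0},
    {"tx": 0,"ty": 0,"tz": 0,"ax": 0,"ay": 0,"az": 0,"claw": 0},
    {"tx": 0,"ty": 0,"tz": 0,"ax": 0,"ay": 0,"az": 0,"claw": 0},
    {"tx": 0,"ty": 0,"tz": 0,"ax": 0,"ay": 0,"az": 0,"claw": 0}
  ]
}}

```text
time_s: 10.4
eef_pos: [0.6241, 0.0559, 0.1665]
tool_rot: [0.003, -0.084, 0.997, -0.0]
ft_force: [-11.3, -0.6, 23.8]
width: -0.0005
gripper_force: 12.0
```

At the stop: 24 N with no further motion, held for over 1 s. Retreat straight up, then back so the cameras can see the tray.

Request:
{"method": "drive_tool", "body": {
  "deltas": [
    {"tx": 0,"ty": 0,"tz": -1,"ax": 0,"ay": 0,"az": 0,"claw": 0},
    {"tx": 0,"ty": 0,"tz": -2,"ax": 0,"ay": 0,"az": 0,"claw": 0},
    {"tx": 0,"ty": 0,"tz": -4,"ax": 0,"ay": 0,"az": 0,"claw": 0},
    {"tx": 0,"ty": 0,"tz": -4,"ax": 0,"ay": 0,"az": 0,"claw": 0},
    {"tx": 4.5,"ty": 0,"tz": 0,"ax": 0,"ay": 0,"az": 0,"claw": 0},
    {"tx": 4.5,"ty": 0,"tz": 0,"ax": 0,"ay": 0,"az": 0,"claw": 0},
    {"tx": 4.5,"ty": 0,"tz": 0,"ax": 0,"ay": 0,"az": 0,"claw": 0},
    {"tx": 4,"ty": 0,"tz": 0,"ax": 0,"ay": 0,"az": 0,"claw": 0},
    {"tx": 0,"ty": 0,"tz": 0,"ax": 0,"ay": 0,"az": 0,"claw": 0},
    {"tx": 0,"ty": 0,"tz": 0,"ax": 0,"ay": 0,"az": 0,"claw": 0}
  ]
}}

```text
time_s: 11.65
eef_pos: [0.4513, 0.0268, 0.2708]
tool_rot: [0.001, -0.083, 0.997, 0.0]
ft_force: [-0.1, -0.6, -0.5]
width: 0.0
gripper_force: 0.0
```

```bash
python3 - <<'E'
from h import *
im,de=capture("scene");wi,_=capture("wrist")
cv2.imwrite("pics/f.png",np.hstack([cv2.resize(im[130:290,240:400],(400,400)),cv2.resize(wi[150:310,240:400],(400,400))]))
for c in("scene","wrist"):
    for t,z in(("handle",.07),("plunger_top",.173)):
        for L in landmark_of(c,t)[:1]:
            u=L["xy"];o,d=ray(c,u);print(c,t,u,L["confidence"],atz(c,u,z),(o+d*de[int(u[1]),int(u[0])]) if c=="scene" else "")
E
```

```text
scene handle [323.4, 197.9] 0.83 [0.53655731 0.04666187 0.07      ] [0.53478053 0.04854809 0.0666831 ]
scene plunger_top [345.1, 191.7] 0.76 [0.62302832 0.05337475 0.173     ] [0.62057016 0.05648846 0.16811209]
wrist handle [601.4, 220.7] 0.27 [0.44307955 0.4743096  0.07      ]
```

View pics/f.png

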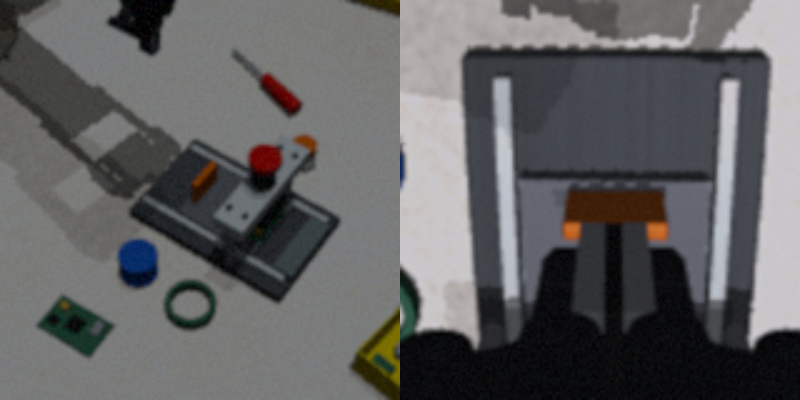

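The left view shows the handle (205,180) at home and the plunger head (264,158) back up. Nothing on the bench is disturbed and the robot is clear, so I'll hand in.

```bash
python3 -c "
from cell import *
print(job_done())"
```

```text
the job is handed in; nothing more can be done
None
```

I pushed the tray home, pressed the plunger to its stop and held it for about a second, then let it come back up; the bench items look undisturbed and the job is handed in (no verdict was returned).

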